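Refit the hob knob and hold it pressed in

TASK

One burner's control knob was taken off the gas hob for washing and stands on the counter. Swing the handle of the saucepan that hangs over the bare valve stem well aside, leaving the pan standing on its burner; then turn the knob so that its flat matches the flat of the stem, push it fully home and press it in against the valve spring, as you do to light a burner. Finish while still holding the knob pressed in, do not let go, and leave the other knob and everything else on the counter and the hob alone.

Things in the scene. Friction and masses are not known exactly. Their poses are not given: they have to be found in the camera images.
- hob: two-burner table-top gas hob, fixed: 360 mm deep (its x; front at -x, towards the robot), 580 mm wide (its y); origin under its centre on the counter. Level top 75 mm up: black deck, steel control strip along the front. Burners side by side, 280 mm apart; each one's valve is on the strip 170 mm straight in front of it. Either valve, left or right, may be the bare one
- stem_top (a point): centre of the top end of the bare upright valve stem, 24 mm above the strip. D-shaped, 10 mm diameter, one flat 2.5 mm from the axis; this point's +x looks out of the flat, squarely to the hob's back (hob +x), z up. The top 3 mm taper to 5.6 mm. The stem does not turn. A collar 37 mm wide, 4 mm high surrounds its foot
- stem (a joint): how far the stem is pressed down (m): 0 to 0.005 at its stop; spring, about 6 N to start it, 11 N at the stop; it comes up again when released
- knob: the loose black knob, about 60 g, upright on the counter; origin at the centre of its underside, z up. Round skirt 44 mm wide, 14 mm high, with a grip bar on top along x; +x is the bar's pointed nose, with a white line on top. It goes on only with its nose (+x) pointing as the stem's +x, straight to the hob's back like the other knob's, within about 8 degrees
- knob_grip (a point): middle of the knob's upright grip bar, 24 mm above the underside: the bar is 12 mm thick (along y), 42 mm long (along x) and reaches from 14 to 34 mm above the underside
- knob_bore (a point): inner end of the knob's bore, on the axis 14 mm above the underside: a D-shaped hole from below, 11.4 mm wide, 14 mm deep, its flat 3.2 mm from the axis on the nose (+x) side. Fully home, this point meets the stem's top end: underside 14 mm below the stem top, 10 mm above the strip with the stem up
- pan: aluminium saucepan, about 0.5 kg, 160 mm wide, 70 mm high, on the burner behind the bare stem; origin at the centre of its underside, z up; straight black handle along its -x from the rim to 235 mm from the axis, 20 mm wide, 14 mm thick, centred 55 mm above the underside. Loose: it turns on its support with a push of 1 to 3 N on the handle
- pan_handle (a point): point in the middle of the pan's handle, 170 mm from the pan's axis; at the start it hangs over the bare stem, about 70 mm above its top
- burner (a point): centre of the burner behind the bare stem, at the top of its four-fingered pan support (40 mm above the deck), where the pan stands; its axes are the hob's
- other_knob_top (a point): centre of the top of the other, fitted knob (same shape, same axes, nose to the hob's back)
- other_knob (a joint): how far the other knob is pressed in (m), 0 to 0.005
- moka: coffee pot on the other burner, about 133 mm high, 80 mm wide, handle to its -x out to 70 mm; origin at the centre of its underside; stays where it is
- salt: glass shaker 40 mm wide, 73 mm high, origin under its centre; stays where it is
- pepper: glass shaker 40 mm wide, 73 mm high with a darker top, origin under its centre; stays where it is
- soap: dish-soap bottle 60 mm wide, 190 mm high, origin under its centre; stays where it is
- carton: striped paper popcorn tray, 80 x 60 mm, 80 mm high, origin under its centre; stays where it is
- mug: white mug 80 mm wide, 92 mm high, origin under its centre, handle at its +y; stays where it is
- brush: flat pastry brush with a wooden handle, lying along its x, handle to -x; stays where it is
Mind the look-alikes: they are no part of the job. Leave any orange look-alike of the knob alone.

How it is judged (in metres and radians):
On the way, in this order (a step that is already met when the one before it is completed fails the run):
1. the pan's handle is swung clear of the bare stem, the pan standing on its burner (horizontal distance between pan_handle and stem_top above 0.09 m and horizontal distance between pan and burner below 0.05 m and z of pan in the frame of burner between -0.004 and 0.004 m and angle between pan's own z axis and vertical below 0.06 rad), for 0.2 s.
2. the knob is fully on the stem, flat to flat (horizontal distance between knob and stem_top below 0.003 m and z of knob in the frame of stem_top below -0.012 m and angle between the x axis of knob and the x axis of stem_top, either way round below 0.25 rad and angle between knob's own z axis and vertical below 0.1 rad), for 0.1 s.
At the end, for the whole second after the job is handed in: Handle middle over 90 mm aside of the stem; pan level on its burner, within 50 mm of centre; knob at least 12 of 14 mm onto the stem, within 3 mm of its axis, aligned; gripper on the knob with over 2 N, stem pressed over 2.5 of 5 mm; pan and knob at rest (all of step 1 and all of step 2 and value of joint stem above 0.0025 m and contact force between the fingers and knob above 2 N and linear speed of each of pan, knob below 0.02 m/s); the arm keeps its last pose, push and grip.
It fails at once if a bystander is shifted by more than 40 mm (distance of any of moka, salt, pepper, soap, carton, mug, brush from where it was at the start of the episode above 0.04 m).
It fails at once if the other burner's knob is pressed in (value of joint other_knob above 0.0025 m).
It fails at once if the pan is tipped over (angle between pan's own z axis and vertical above 0.6 rad).
It also fails if it takes over 67 s, if anything falls off the work surface, if the arm or the gripper's body presses on something with over 40 N, if the wrist force passes 120 N, or if a joint passes its speed limit or range.

ROBOT

A 6-joint arm with a two-finger parallel gripper is mounted at the origin on the work surface. World frame = base frame: x ahead of the robot, y to its left, z up, the work surface at z = 0. Lengths are in mm, angles in degrees, forces in N, time in s.
With the tool pointing down it reaches from about 400 to 825 mm from the base axis. Payload 7 kg.
Tool frame: the origin (TCP) lies on the centre line of the jaws, within the pads' length; the fingertips stand 19 mm ahead of it and the grasp point (between the pads) is the TCP; z points along the fingers, y is the line along which they close (so a half turn about z gives the same grasp; the last joint's range is limited). The gripper opens to 85 mm and grips with 20 to 120 N. Pads are 22 mm wide; open, the fingers measure 114 mm over their backs; the gripper's body (76 mm by 85 mm) begins 54 mm behind the grasp point. The pads swing forward as they close: fully open they stand 13 mm farther back than shut.
Start: joints at [88.413, 20.546, 0.682, 0, -70.136, -16.507], TCP at [209.648, 641.594, 250.302] pointing down, gripper open.
Joint ranges: [-176.03, 176.03], [-82.01, 121.73], [-58.28, 71.71], [-173.87, 95.51], [-174.79, -0.11], [-173.66, 173.66]. Speed limits (degrees/s): [136.94, 136.94, 172.46, 180, 180, 180].

INTERFACE

Orientations are given as a 3x3 rotation matrix whose columns are the frame's x, y, z axes.
In Python, from workcell import r, get_image, get_calibration, job_done, models gives the robot as it stands. The module is installed in compiled form; this text tells all that it offers.
- The arm moves only by the tool servo_tool, never from a script. Its argument "deltas" is a list of rows, each a list of 4 numbers: the shift along the tool's x, y, z in m, then the turn about the tool's z in rad. In form: [[tx, ty, tz, turn], ...]. A call has 1 to 12 rows; each row shifts and turns the commanded pose from where the row before left it, along the tool's axes as they then stand; what a row does not reach is not made up. A row lasts 1/12 s, in which the tool goes at most 41.7 mm and 7.16 degrees, less where a joint would pass 70% of its speed; a pose out of reach is approached as far as the arm can. A call is refused whole if a number of a shift passes 0.0417 or a number of a turn 0.125, either way. A call with a gripper value outside its range is refused whole. "hand" is the finger opening in m, from 0 to 0.0854, set as the call begins (left out, the last holds). The fingers move at their own pace and stop on an object; "squeeze" is the grip in N (left out, the last holds). Time passes only in rows, so rows that do not move let the fingers close. It gives the time, the measured TCP pose, the force, the opening and the grip force at its end, in the units of the state.
- r.sense(): the state, without advancing time (a new reading comes with each control period).
- get_image(name): name is "side" or "top"; returns the picture (384x512x3 uint8, blue, green, red); there is no depth.
- get_calibration(name): a dict with "intrinsics" (3x3 intrinsics, pixels), "k1" (the pictures are not rectified: a ray, as slopes to the right and down, at radius r is drawn at 1 + k1 r^2 times it, then the intrinsics apply), "rvec" (rotation vector, rad) and "tvec" (3), from world to camera coordinates, as OpenCV has them. Camera axes: x right, y down, z forward; pixel columns grow to the right and rows downward; lengths in mm; the calibration is good to about 2 mm. A picture is of the moment at which its call begins. get_calibration takes no time and is no camera call.
- job_done(): hands the job in; it is judged then, once.
Trained networks look in the newest picture that a camera, given by its name, has taken for a name from the list of things; names that differ only in an ending like _2 or _b are one class to them, and where a whole thing is asked for, a point or a joint stands for the part that bears it (a point fixed in the world has none). Each returns a list of dicts, best first, with "conf" (0 to 1); they miss things now and then, are a little off and sometimes report something else, mostly with a low value. They report only what shows in the picture. A call takes as long as a camera call. They do not tell look-alikes from the thing itself.
- models.look_for(target, camera): "rect" ([centre column, centre row, width, height] in pixels, round what is visible of it).
- models.masks_of(target, camera): "region" (384x512 bool, what is visible of it) and "rect" ([centre column, centre row, width, height] in pixels, round what is visible of it).
- models.landmark_of(target, camera): "position" ([row, column] in pixels: a listed point, or the origin of a listed thing).
The state is a dict: "time_s": time; "joint_positions": joint angles; "qvel": joint speeds; "joint_torque": joint torques, N m; "tool_pos": TCP position; "ee_rot": TCP orientation; "wrist_force": force on the tool from outside, world axes, zero at the start; "moment": the same for the moment, N m; "opening": finger opening in mm; "finger_force": force on a finger pad.
Only numpy, scipy, OpenCV 4.12 (cv2) and the standard library are available. Lean on these libraries where they do the work, as an engineer would, in place of code of your own. Each camera call takes 0.05 s, during which the arm holds its last target. There are 200 camera calls.

## Working session

There is one attempt and no reset: what is moved stays moved. The work goes in short steps, Python scripts to look and compute and a tool call to move; the robot and the scene stay as the last step left them, time stands still between calls to the robot, and variables do not carry over. Pictures are saved under pics/ and viewed, at most 10 in all, crops included, and the job is handed in when it is done.

Besides the shell and the picture viewer there is one more tool, called after "Emit:" by a JSON object that holds its "op" and its "data". servo_tool: Moves the arm, as the interface text tells. Its arguments: {"type":"object","properties":{"deltas":{"type":"array","items":{"type":"array","items":{"type":"number"}}},"hand":{"type":"number"},"squeeze":{"type":"number"}},"required":["deltas"]}

```bash
mkdir -p pics
cat > h.py <<'E'
import numpy as np, cv2
from workcell import r, get_image, get_calibration, job_done, models
def cam(n):
    c=get_calibration(n); R=cv2.Rodrigues(np.array(c["rvec"],float))[0]
    return np.array(c["intrinsics"],float),float(c["k1"]),R,np.array(c["tvec"],float).ravel()
def proj(n,P):
    K,k,R,t=cam(n); P=np.atleast_2d(P); q=P@R.T+t; s=q[:,:2]/q[:,2:]
    s=s*(1+k*(s**2).sum(1,keepdims=True)); return s@K[:2,:2].T+K[:2,2]
def ray(n,col,row):
    K,k,R,t=cam(n); d=np.linalg.solve(K,[col,row,1.])[:2]; s=d.copy()
    for _ in range(20): s=d/(1+k*(s@s))
    v=R.T@np.array([s[0],s[1],1.]); return -R.T@t, v/np.linalg.norm(v)
def onz(n,col,row,z):
    o,v=ray(n,col,row); return o+v*(z-o[2])/v[2]
def tri(px):
    A=np.zeros((3,3));b=np.zeros(3)
    for n,c,w in px:
        o,v=ray(n,c,w);M=np.eye(3)-np.outer(v,v);A+=M;b+=M@o
    return np.linalg.solve(A,b)
E
python3 - <<'E'
from h import *
np.set_printoptions(precision=1,suppress=True)
for n in("side","top"):
    cv2.imwrite(f"pics/{n}0.png",get_image(n)); K,k,R,t=cam(n); print(n,-R.T@t,R[2],K[0,0])
    for T in("hob","stem_top","knob","knob_grip","pan","pan_handle","burner","other_knob_top","moka","salt","pepper","soap","carton","mug","brush"):
        print(T,[(np.round(d["position"][::-1]).tolist(),round(d["conf"],2)) for d in models.landmark_of(T,n)][:4])
print({k:np.array(v) for k,v in r.sense().items()})
E
```

```text
side [  368.8 -1285.6  1068.9] [ 0.1  0.8 -0.6] 411.27286720385746
hob [([264.0, 193.0], 0.58)]
stem_top [([236.0, 194.0], 0.25)]
knob [([276.0, 272.0], 0.65), ([324.0, 292.0], 0.62), ([249.0, 344.0], 0.61), ([280.0, 261.0], 0.56)]
knob_grip [([278.0, 256.0], 0.66), ([282.0, 265.0], 0.58)]
pan [([266.0, 153.0], 0.9), ([315.0, 260.0], 0.16)]
pan_handle [([231.0, 148.0], 0.79), ([269.0, 302.0], 0.33)]
burner []
other_knob_top [([234.0, 194.0], 0.59)]
moka [([277.0, 186.0], 0.82)]
salt [([246.0, 276.0], 0.7)]
pepper [([271.0, 305.0], 0.52), ([280.0, 265.0], 0.44)]
soap [([314.0, 264.0], 0.94), ([228.0, 148.0], 0.6)]
carton [([320.0, 291.0], 0.75)]
mug [([236.0, 143.0], 0.72), ([266.0, 154.0], 0.55)]
brush [([249.0, 344.0], 0.96)]
top [ 359.3   13.8 1514. ] [ 0.1 -0.  -1. ] 356.92873740286706
hob [([222.0, 191.0], 0.58), ([355.0, 170.0], 0.32)]
stem_top []
knob [([335.0, 198.0], 0.66), ([320.0, 198.0], 0.59), ([332.0, 199.0], 0.42)]
knob_grip [([336.0, 199.0], 0.54), ([315.0, 192.0], 0.43)]
pan [([186.0, 179.0], 0.65)]
pan_handle [([177.0, 218.0], 0.94)]
burner []
other_knob_top [([226.0, 192.0], 0.74), ([330.0, 225.0], 0.62), ([253.0, 226.0], 0.59)]
moka [([251.0, 180.0], 0.98)]
salt [([331.0, 224.0], 0.65)]
pepper [([358.0, 211.0], 0.41)]
soap [([182.0, 178.0], 0.7), ([250.0, 179.0], 0.66), ([320.0, 166.0], 0.53), ([254.0, 223.0], 0.17)]
carton [([360.0, 171.0], 0.57)]
mug [([118.0, 209.0], 0.92)]
brush [([391.0, 231.0], 0.73), ([336.0, 197.0], 0.47)]
{'time_s': array(1.6), 'joint_positions': array([ 88.4,  20.5,   0.7,  -0. , -70.1, -16.5]), 'qvel': array([-0.2, -0. ,  0.1, -0.1, -0. , -0.1]), 'joint_torque': array([  0. , -58.3,  29.4,   6.9,  -0. ,   0. ]), 'tool_pos': array([209.6, 641.6, 250.3]), 'ee_rot': array([[ 1. , -0.3, -0. ],
       [-0.3, -1. , -0. ],
       [-0. ,  0. , -1. ]]), 'wrist_force': array([-1. ,  0.5, -0. ]), 'moment': array([-0., -0.,  0.]), 'finger_force': array(0.), 'opening': array(85.3)}
```

Run:
```python
import cv2
a=cv2.imread("pics/side0.png");b=cv2.imread("pics/top0.png")
cv2.imwrite("pics/s1.png",cv2.resize(a[110:370,190:370],None,fx=2.3*1.33*.75,fy=2.3*1.33*.75,interpolation=2))
cv2.imwrite("pics/t1.png",cv2.resize(b[130:260,90:420],None,fx=2.4,fy=2.4,interpolation=2))
```

```text
(no output)
```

View pics/s1.png

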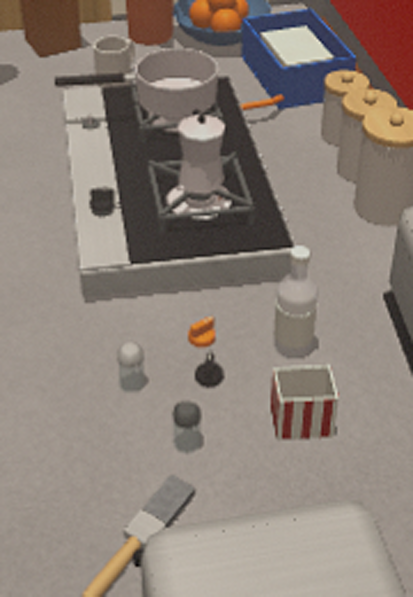

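View pics/t1.png

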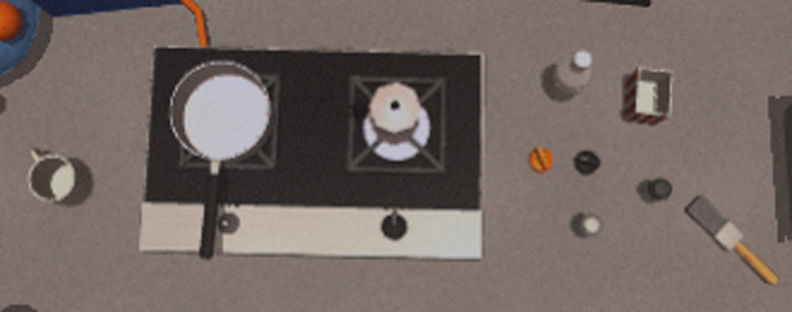

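The top crop shows the pan upper left, with its handle over the bare stem. The stem's collar is at crop (228,223), which is top px (185,223). The fitted knob is at top px (254,224).

What could be taken for the knob (top px):
- black knob (334,197), side px about (281,272)
- orange look-alike (315,196)
- fitted knob (254,224)
- dark-topped pepper (363,208)

I choose the black knob on the counter at (334,197) and will check it in a close crop.

Run:
```python
import cv2,numpy as np
a=cv2.imread("pics/side0.png");b=cv2.imread("pics/top0.png")
f=lambda i,c,r,w,h:cv2.resize(i[r-h//2:r+h//2,c-w//2:c+w//2],(400,300),interpolation=cv2.INTER_CUBIC)
# 40x30 windows => 10x
cv2.imwrite("pics/c1.png",np.vstack([np.hstack([f(b,334,197,40,30),f(a,281,265,40,30)]),np.hstack([f(b,185,223,40,30),f(a,231,160,40,30)])]))
```

```text
(no output)
```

View pics/c1.png

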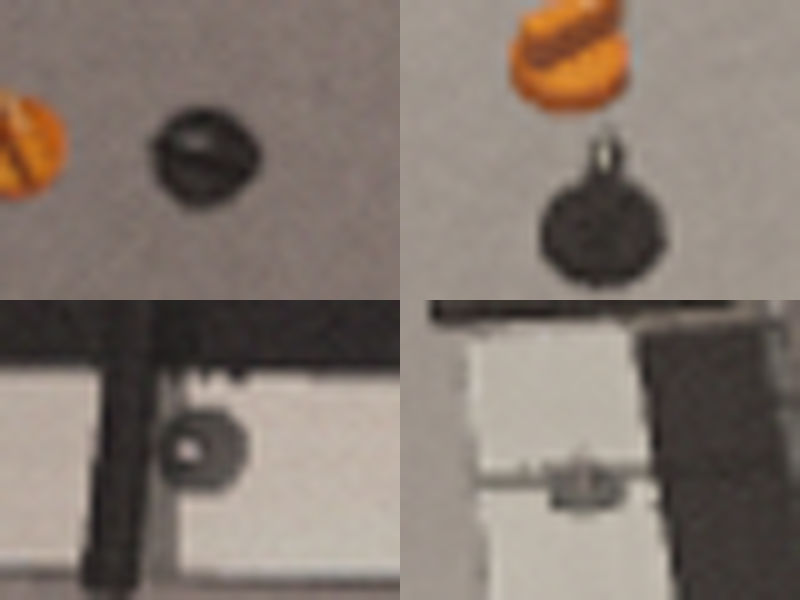

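The close crop confirms the choice. The black knob is at top px (334.3,197.3) and side px (280.8,272.8), with its bar roughly along world y and the white line on top. The orange one is beside it. The stem collar is at top px (185,222.5) and side px (229,163.5).

```bash
cat >> h.py <<'E'
from scipy.optimize import minimize
def knobpts(x,y,yaw,z0=0):
    a=np.linspace(0,2*np.pi,40); c,s=np.cos(yaw),np.sin(yaw)
    sk=np.array([[22*np.cos(t),22*np.sin(t),z] for t in a for z in(0,14)])
    bar=np.array([[px,py,z] for px,py in((-21,6),(-21,-6),(15,6),(15,-6),(21,0)) for z in(14,34)])
    R=np.array([[c,-s,0],[s,c,0],[0,0,1]]); return [p@R.T+[x,y,z0] for p in(sk,bar)]
def render(n,parts,c0,r0,w,h,S=8):
    m=np.zeros((h*S,w*S),np.uint8)
    for p in parts:
        q=(proj(n,p)-[c0,r0]+.5)*S-.5
        cv2.fillConvexPoly(m,cv2.convexHull(np.round(q*16).astype(np.int32)),1,shift=4)
    return cv2.resize(m.astype(np.float32),(w,h),interpolation=cv2.INTER_AREA)
E
python3 - <<'E'
from h import *
np.set_printoptions(precision=2,suppress=True)
I={"side":cv2.imread("pics/side0.png"),"top":cv2.imread("pics/top0.png")}
print("knob rough",onz("top",334.25,197.25,18),onz("side",280.75,272.75,8))
W={"top":(324,187,22,22),"side":(270,261,22,22)}
D={}
for n,(c,w,a,b) in W.items():
    g=I[n][w:w+b,c:c+a].astype(float).max(2); bg=np.median(g); dk=np.percentile(g,5); D[n]=np.clip((bg-g)/(bg-dk),0,1)
    hsv=I[n][w:w+b,c:c+a].astype(int); D[n][(hsv[...,2]-hsv[...,0])>60]=0
def cost(p,off=None):
    return sum(((cv2.GaussianBlur(render(n,knobpts(p[0],p[1],p[2]),*W[n]),(0,0),.6)-D[n])**2).sum() for n in W)
x0=onz("top",334.25,197.25,18)
for y0 in np.radians([40,60,80,100,120,140]):
    o=minimize(cost,[x0[0],x0[1],y0],method="Nelder-Mead",options=dict(initial_simplex=[[x0[0],x0[1],y0],[x0[0]+4,x0[1],y0],[x0[0],x0[1]+4,y0],[x0[0],x0[1],y0+.25]],xatol=.02,fatol=.001))
    print(np.degrees(y0),o.x[:2],np.degrees(o.x[2]),o.fun)
print("collar",onz("top",185.05,222.55,79),onz("side",229.05,163.55,77),"stemtip",onz("top",183.55,222.55,98))
# hob edges in top: strip front edge and strip/deck edge, over columns
g=I["top"].astype(float).mean(2)
for nm,lo,hi,cols in(("deck/strip",210,222,range(200,285,4)),("front",228,242,range(195,285,4))):
    P=[]
    for c in cols:
        if nm[0]=="d" and 245<c<262: continue
        d=np.abs(np.diff(g[lo:hi,c])); d[d<d.max()*.4]=0; P.append(onz("top",c,lo+.5+(d*np.arange(len(d))).sum()/d.sum(),75))
    P=np.array(P); k=np.polyfit(P[:,1],P[:,0],1); print(nm,"yaw",-np.degrees(np.arctan(k[0])),"res",np.std(P[:,0]-np.polyval(k,P[:,1])),P.mean(0))
for T in("stem_top","other_knob_top","pan","pan_handle"):print(T)
print("otherknob top",onz("top",226,192,119),onz("top",254,224,119), onz("side",234,194,119))
print("pan",tri([("top",186,179),("side",266,153)]),"handle",tri([("top",177,218),("side",231,148)]))
E
```

```text
knob rough [ 571.53 -327.74   18.  ] [ 573.56 -326.07    8.  ]
40.0 [ 573.54 -326.68] 72.92302449488949 13.849205422828923
59.99999999999999 [ 573.41 -326.99] 70.82933666679878 13.987789193074933
80.0 [ 573.29 -326.56] 74.79280610059298 13.789897065128843
100.0 [ 573.29 -326.69] 71.72967062912386 13.826947736111524
119.99999999999999 [ 573.24 -326.66] 71.54026609312999 13.845506004910238
140.0 [ 573.25 -326.56] 71.41076395154819 13.907092077701655
collar [464.43 291.61  79.  ] [463.93 301.35  77.  ] stemtip [463.07 293.91  98.  ]
deck/strip yaw -1.7428544847790757 res 0.6298438730050576 [489.09  73.28  75.  ]
front yaw -1.478454747376999 res 5.103144726955312 [409.67  74.75  75.  ]
stem_top
other_knob_top
pan
pan_handle
otherknob top [581.3  124.05 119.  ] [453.93  14.2  119.  ] [456.11   8.23 119.  ]
pan [632.65 282.74 123.47] handle [477.61 308.7  151.99]
```

Run:
```python
from h import *
np.set_printoptions(precision=2,suppress=True)
I={"side":cv2.imread("pics/side0.png"),"top":cv2.imread("pics/top0.png")}
def cyl(x,y,z0,z1,r): a=np.linspace(0,2*np.pi,40); return np.array([[x+r*np.cos(t),y+r*np.sin(t),z] for t in a for z in(z0,z1)])
def fit(W,parts,x0,excl=None):
    D={};M={}
    for n,(c,w,a,b) in W.items():
        g=I[n][w:w+b,c:c+a].astype(float).mean(2); bg=np.percentile(g,80); dk=np.percentile(g,6); D[n]=np.clip((bg-g)/(bg-dk),0,1)
        M[n]=np.ones_like(g)
        if excl and n in excl: M[n][excl[n]]=0
    f=lambda p:sum((M[n]*(cv2.GaussianBlur(render(n,parts(p),*W[n]),(0,0),.6)-D[n])**2).sum() for n in W)
    o=minimize(f,x0,method="Nelder-Mead",options=dict(initial_simplex=[x0,[x0[0]+5,x0[1]],[x0[0],x0[1]+5]],xatol=.02,fatol=.001))
    return o.x,o.fun
yw=np.radians(-1.74)
ok=lambda p:knobpts(p[0],p[1],yw,85)
q=proj("top",[[455,12,100]])[0];s=proj("side",[[455,12,95]])[0];print(q,s)
Wt=(244,219,20,14)
print("ok top",fit({"top":Wt},ok,[453,12]))
c,w=np.round(s).astype(int); print("ok side",fit({"side":(c-6,w-9,12,18)},ok,[453,12]))
st=lambda p:[cyl(p[0],p[1],75,79,18.5)]
print("stem top",fit({"top":(184,217,12,13)},st,[463,293]))
# left/right hob edges in top at z=75 near the rows of the deck
g=I["top"].astype(float).mean(2)
for nm,lo,hi in(("left",144,160),("right",284,298)):
    P=[]
    for rr in range(160,208,3):
        d=np.abs(np.diff(g[rr,lo:hi])); k=d.argmax(); d[:max(k-1,0)]=0;d[k+2:]=0
        P.append(onz("top",lo+.5+(d*np.arange(len(d))).sum()/d.sum(),rr,75))
    P=np.array(P); k=np.polyfit(P[:,0],P[:,1],1); print(nm,"yaw",np.degrees(np.arctan(k[0])),"res",np.std(P[:,1]-np.polyval(k,P[:,0])),"y at x=460",np.polyval(k,460))
P=[]
for c in range(200,280,4):
    d=np.abs(np.diff(g[140:162,c]));k=d.argmax();d[:max(k-1,0)]=0;d[k+2:]=0
    P.append(onz("top",c,140.5+(d*np.arange(len(d))).sum()/d.sum(),75))
P=np.array(P);k=np.polyfit(P[:,1],P[:,0],1);print("back yaw",-np.degrees(np.arctan(k[0])),P.mean(0),np.std(P[:,0]-np.polyval(k,P[:,1])))
for yaw in(72,-108):
    c,s_=np.cos(np.radians(yaw)),np.sin(np.radians(yaw)); p=[[573.3+d*c,-326.7+d*s_,34] for d in(0,10,20)]
    print(yaw,"top",proj("top",p).round(1).tolist(),"side",proj("side",p).round(1).tolist())
```

```text
[254.56 224.05] [233.98 198.37]
ok top (array([455.21,  15.03]), np.float64(1.715086856610065))
ok side (array([457.13,  14.21]), np.float64(3.013423542866141))
stem top (array([464.77, 294.13]), np.float64(0.7999077779236694))
left yaw -1.8172345135228423 res 0.5609951945804804 y at x=460 437.74141473452494
right yaw -1.385698729722759 res 0.5046172206251487 y at x=460 -129.64911671645456
back yaw -1.8195531912793173 [759.33  78.53  75.  ] 1.0137932389467919
72 top [[334.8, 196.3], [332.6, 195.6], [330.3, 194.9]] side [[280.8, 267.6], [281.1, 265.4], [281.4, 263.3]]
-108 top [[334.8, 196.3], [337.1, 197.0], [339.4, 197.7]] side [[280.8, 267.6], [280.4, 269.8], [280.1, 272.0]]
```

```bash
cat >> h.py <<'E'
def go(x,y,z,yaw=None):
    s=r.sense(); R=np.array(s["ee_rot"]); p=np.array(s["tool_pos"]); y0=np.degrees(np.arctan2(R[1,0],R[0,0]))
    d=R.T@(np.array([x,y,z])-p); t=0 if yaw is None else -np.radians((yaw-y0+180)%360-180)
    print("t",round(float(s["time_s"]),2),"at",p.round(1),"yaw",round(y0,2),"F",np.round(s["wrist_force"],1),"-> tool d(mm)",d.round(1),"turn",round(t,3),"j",np.round(s["joint_positions"],1))
E
python3 - <<'E'
from h import *
np.set_printoptions(precision=2,suppress=True)
I=cv2.imread("pics/top0.png"); g=I.astype(float).mean(2)
P=[]
for rr in range(204,236,2):
    row=g[rr,168:190]; 
    m=row<60 if rr>216 else None
    if m is None or not m.any(): continue
    w=np.clip(70-row[:14],0,None); P.append(onz("top",168+(w*np.arange(14)).sum()/w.sum(),rr,177))
P=np.array(P);k=np.polyfit(P[:,0],P[:,1],1);print("handle",P[0],P[-1],"slope dy/dx",k[0],"y at x=460",np.polyval(k,460),"y at 634",np.polyval(k,634),"tip",onz("top",176.2,237.5,177))
for d in models.masks_of("pan","top")[:1]: print(d["rect"],d["conf"])
print("rim ctr top crop(220,111)->",onz("top",90+220/2.4,130+111/2.4,185))
go(435,262,250)
E
```

```text
handle [474.53 301.75 177.  ] [414.68 307.33 177.  ] slope dy/dx -0.10543233825079708 y at x=460 302.32342940146816 y at 634 283.9782025458295 tip [401.65 304.71 177.  ]
[182.8, 198.7, 45.7, 82.2] 0.72
rim ctr top crop(220,111)-> [632.58 287.53 185.  ]
t 1.65 at [209.7 641.6 250.3] yaw -18.09 F [ 0.3 -0.3  0.3] -> tool d(mm) [332.1 290.8   0.3] turn 0 j [ 88.4  20.5   0.7   0.  -70.1 -16.5]
```

Emit:
{"op": "servo_tool", "data": {"deltas": [[0.0277,0.0242,0,0],[0.0277,0.0242,0,0],[0.0277,0.0242,0,0],[0.0277,0.0242,0,0],[0.0277,0.0242,0,0],[0.0277,0.0242,0,0],[0.0277,0.0242,0,0],[0.0277,0.0242,0,0],[0.0277,0.0242,0,0],[0.0277,0.0242,0,0],[0.0277,0.0242,0,0],[0.0277,0.0242,0,0]], "hand": 0, "squeeze": 30}}

```text
time_s: 2.65
tool_pos: [436.0, 260.7, 250.7]
ee_rot: [[0.951, -0.31, 0.001], [-0.31, -0.951, 0.001], [0.0, -0.001, -1.0]]
wrist_force: [0.9, 1.0, 0.3]
opening: 0.0
finger_force: 0.0
```

Emit:
{"op": "servo_tool", "data": {"deltas": [[0,0,0.02,0],[0,0,0.02,0],[0,0,0.02,0],[0,0,0.02,0],[0,0,0,0],[0,0,0,0]]}}

```text
time_s: 3.15
tool_pos: [435.3, 261.9, 170.0]
ee_rot: [[0.951, -0.311, -0.001], [-0.311, -0.951, -0.002], [-0.0, 0.002, -1.0]]
wrist_force: [0.1, -0.7, 1.1]
opening: 0.0
finger_force: 0.0
```

Emit:
{"op": "servo_tool", "data": {"deltas": [[-0.0025,-0.0065,0,0],[-0.0025,-0.0065,0,0],[-0.0025,-0.0065,0,0],[-0.0025,-0.0065,0,0],[-0.0016,-0.0068,0,0],[-0.0016,-0.0068,0,0],[-0.0016,-0.0068,0,0],[-0.0016,-0.0068,0,0],[-0.0006,-0.007,0,0],[-0.0006,-0.007,0,0],[-0.0006,-0.007,0,0],[-0.0006,-0.007,0,0]]}}

```text
time_s: 4.15
tool_pos: [443.0, 346.0, 170.2]
ee_rot: [[0.951, -0.311, -0.0], [-0.311, -0.951, -0.0], [0.0, 0.0, -1.0]]
wrist_force: [-0.4, -1.1, 0.2]
opening: -0.0
finger_force: 0.4
```

Emit:
{"op": "servo_tool", "data": {"deltas": [[0.0004,-0.007,0,0],[0.0004,-0.007,0,0],[0.0004,-0.007,0,0],[0.0004,-0.007,0,0],[0.0013,-0.0069,0,0],[0.0013,-0.0069,0,0],[0.0013,-0.0069,0,0],[0.0013,-0.0069,0,0],[0.0023,-0.0066,0,0],[0.0023,-0.0066,0,0],[0.0023,-0.0066,0,0],[0.0023,-0.0066,0,0]]}}

```text
time_s: 5.15
tool_pos: [483.9, 418.8, 170.3]
ee_rot: [[0.951, -0.311, 0.0], [-0.311, -0.951, -0.0], [0.0, 0.0, -1.0]]
wrist_force: [0.4, -0.6, 0.4]
opening: 0.2
finger_force: 0.4
```

Run:
```python
from h import *
a=get_image("top");b=get_image("side");cv2.imwrite("pics/top2.png",a)
cv2.imwrite("pics/m2.png",np.hstack([cv2.resize(a[130:260,80:280],(400*3//4+100,260),interpolation=2),cv2.resize(b[110:240,200:350],(300,260),interpolation=2)]))
for T in("pan","pan_handle","stem_top"):
  for n in("top","side"): print(T,n,[(np.round(d["position"][::-1],1).tolist(),round(d["conf"],2)) for d in models.landmark_of(T,n)][:2])
go(485,420,170)
```

```text
pan top [([179.9, 177.9], 0.76)]
pan side [([264.3, 154.5], 0.74)]
pan_handle top [([147.7, 206.0], 0.89)]
pan_handle side [([238.2, 132.3], 0.97)]
stem_top top []
stem_top side []
t 5.55 at [483.3 418.2 170.5] yaw -18.09 F [ 0.7 -0.5  0.9] -> tool d(mm) [ 1.  -2.2  0.5] turn 0 j [ 58.3  20.6 -10.2  -0.  -59.2  13.6]
```

View pics/m2.png

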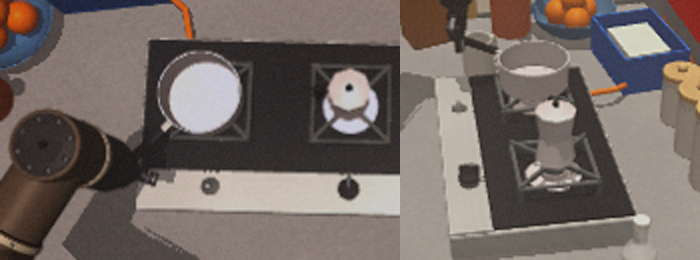

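The handle has swung left by about 45° and the pan is still on its support. The bare stem is now free at about top px (185,223). Next I check the distances and refit the stem, now that nothing covers it.

Run:
```python
from h import *
np.set_printoptions(precision=2,suppress=True)
I=cv2.imread("pics/top2.png").astype(float).mean(2)
h=onz("top",147.7,206,170); print("handle",h,"dist",np.hypot(*(h[:2]-[464.5,294.3])))
# pan rim circle centre: bright interior blob
m=(I[140:215,150:220]>150).astype(np.uint8); n,l,st,c=cv2.connectedComponentsWithStats(m); k=1+st[1:,4].argmax()
print("pan floor centroid",st[k],onz("top",c[k][0]+150,c[k][1]+140,120))
I0=cv2.imread("pics/top0.png").astype(float).mean(2)
m=(I0[140:215,150:220]>150).astype(np.uint8); n,l,st,c=cv2.connectedComponentsWithStats(m); k=1+st[1:,4].argmax()
print("before",st[k],onz("top",c[k][0]+150,c[k][1]+140,120))
W=(179,217,13,13); c0,r0,w,hh=W; g=I[r0:r0+hh,c0:c0+w]; D=np.clip((np.percentile(g,75)-g)/(np.percentile(g,75)-np.percentile(g,10)),0,1)
def cyl(x,y,z0,z1,r): a=np.linspace(0,2*np.pi,40); return np.array([[x+r*np.cos(t),y+r*np.sin(t),z] for t in a for z in(z0,z1)])
f=lambda p:((cv2.GaussianBlur(render("top",[cyl(p[0],p[1],75,79,18.5)],*W),(0,0),.6)-D)**2).sum()
o=minimize(f,[464,294],method="Nelder-Mead",options=dict(initial_simplex=[[464,294],[469,294],[464,299]]));print(o.x,o.fun)
go(440,380,290)
go(573.3,-326.7,200,-108)
```

```text
handle [521.54 417.67 170.  ] dist 135.9199165537915
pan floor centroid [ 15  21  35  35 970] [638.6  300.06 120.  ]
before [ 17  22  35  40 965] [636.63 293.08 120.  ]
[464.52 293.88] 2.009194010391096
t 5.55 at [483.3 418.2 170.5] yaw -18.09 F [ 0.7 -0.5  0.9] -> tool d(mm) [ -29.3   49.7 -119.6] turn 0 j [ 58.3  20.6 -10.2  -0.  -59.2  13.6]
t 5.55 at [483.3 418.2 170.5] yaw -18.09 F [ 0.7 -0.5  0.9] -> tool d(mm) [316.9 680.1 -29.7] turn 1.569 j [ 58.3  20.6 -10.2  -0.  -59.2  13.6]
```

Emit:
{"op": "servo_tool", "data": {"deltas": [[-0.0064,0.0125,0,0],[-0.0064,0.0125,0,0],[0,0,-0.02,0],[0,0,-0.03,0],[0,0,-0.03,0],[0,0,-0.03,0],[0,0,-0.01,0],[0,0,0,0]], "hand": 0.04}}

```text
time_s: 6.22
tool_pos: [464.4, 399.4, 294.4]
ee_rot: [[0.951, -0.31, 0.004], [-0.31, -0.951, 0.005], [0.002, -0.006, -1.0]]
wrist_force: [-0.3, -0.3, -0.0]
opening: 40.2
finger_force: 0.0
```

Run:
```python
from h import *
go(573.3,-326.7,290,-108)
```

```text
t 6.22 at [464.4 399.4 294.4] yaw -18.08 F [-0.3 -0.3 -0. ] -> tool d(mm) [328.8 656.5   1.1] turn 1.569 j [ 59.   13.1  -4.    0.1 -72.5  12.9]
```

Emit:
{"op": "servo_tool", "data": {"deltas": [[0.0137,0.0274,0,0],[0.0137,0.0274,0,0],[0.0137,0.0274,0,0],[0.0137,0.0274,0,0],[0.0137,0.0274,0,0],[0.0137,0.0274,0,0],[0.0137,0.0274,0,0],[0.0137,0.0274,0,0],[0.0137,0.0274,0,0],[0.0137,0.0274,0,0],[0.0137,0.0274,0,0],[0.0137,0.0274,0,0]]}}

```text
time_s: 7.22
tool_pos: [517.1, 33.4, 289.6]
ee_rot: [[0.951, -0.31, -0.001], [-0.31, -0.951, 0.0], [-0.001, 0.0, -1.0]]
wrist_force: [0.2, 1.0, -0.9]
opening: 39.9
finger_force: 0.0
```

Emit:
{"op": "servo_tool", "data": {"deltas": [[0.0137,0.0274,0,0],[0.0137,0.0274,0,0],[0.0137,0.0274,0,0],[0.0137,0.0274,0,0],[0.0137,0.0274,0,0],[0.0137,0.0274,0,0],[0.0137,0.0274,0,0],[0.0137,0.0274,0,0],[0.0137,0.0274,0,0],[0.0137,0.0274,0,0],[0.0137,0.0274,0,0],[0.0137,0.0274,0,0]]}}

```text
time_s: 8.22
tool_pos: [571.4, -330.0, 289.1]
ee_rot: [[0.951, -0.311, -0.001], [-0.311, -0.951, 0.001], [-0.001, -0.0, -1.0]]
wrist_force: [1.8, 0.9, 0.7]
opening: 39.9
finger_force: 0.0
```

Emit:
{"op": "servo_tool", "data": {"deltas": [[0,0,0,0.11],[0,0,0,0.11],[0,0,0,0.11],[0,0,0,0.11],[0,0,0,0.11],[0,0,0,0.11],[0,0,0,0.11],[0,0,0,0.11],[0,0,0,0.11],[0,0,0,0.11],[0,0,0,0.11],[0,0,0,0.11]]}}

```text
time_s: 9.22
tool_pos: [571.4, -328.4, 289.1]
ee_rot: [[-0.07, -0.998, -0.001], [-0.998, 0.07, 0.001], [-0.001, 0.001, -1.0]]
wrist_force: [0.7, 0.8, 0.8]
opening: 40.0
finger_force: 0.0
```

Emit:
{"op": "servo_tool", "data": {"deltas": [[0,0,0,0.11],[0,0,0,0.11],[0,0,0,0.029],[0,0,0.03,0],[0,0,0.03,0],[0,0,0.03,0],[0,0,0.03,0],[0,0,0.03,0],[0,0,0,0],[0,0,0,0]]}}

```text
time_s: 10.05
tool_pos: [570.5, -328.4, 138.5]
ee_rot: [[-0.309, -0.951, -0.004], [-0.951, 0.309, 0.001], [0.0, 0.005, -1.0]]
wrist_force: [0.8, 0.1, 0.8]
opening: 39.6
finger_force: 0.0
```

Run:
```python
from h import *
go(573.3,-326.7,35,-108)
a=get_image("top");b=get_image("side")
f=lambda i,c,w:cv2.resize(i[w-25:w+25,c-33:c+33],(396,300),interpolation=cv2.INTER_CUBIC)
cv2.imwrite("pics/k3.png",np.hstack([f(a,334,197),f(b,281,265)]))
```

```text
t 10.05 at [ 570.5 -328.4  138.5] yaw -107.99 F [0.8 0.1 0.8] -> tool d(mm) [ -2.5  -2.6 103.5] turn 0.0 j [-13.   24.   -9.5   0.  -56.8  -5. ]
```

View pics/k3.png

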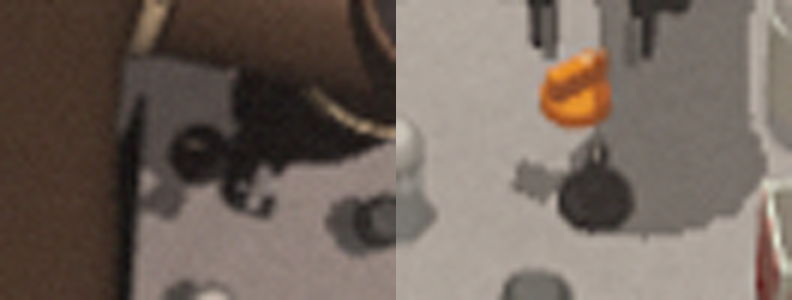

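The side view shows the two open fingers straddling the black knob's bar, with the midpoint at crop x≈593 against the bar at 595. The top view shows the knob still in place at px (334,197).

Emit:
{"op": "servo_tool", "data": {"deltas": [[-0.0012,-0.0013,0.018,0],[-0.0013,-0.0013,0.018,0],[0,0,0.018,0],[0,0,0.018,0],[0,0,0.016,0],[0,0,0.008,0],[0,0,0.004,0],[0,0,0.002,0],[0,0,0,0],[0,0,0,0]]}}

```text
time_s: 10.98
tool_pos: [575.9, -327.4, 39.6]
ee_rot: [[-0.309, -0.951, 0.002], [-0.951, 0.309, -0.001], [0.0, -0.002, -1.0]]
wrist_force: [-0.3, 0.5, -1.0]
opening: 40.2
finger_force: 0.0
```

Emit:
{"op": "servo_tool", "data": {"deltas": [[0,0,0,0],[0,0,0,0],[0,0,0,0],[0,0,0,0],[0,0,0,0],[0,0,0,0],[0,0,0,0],[0,0,0,0]], "hand": 0, "squeeze": 60}}

```text
time_s: 11.65
tool_pos: [575.6, -327.3, 39.3]
ee_rot: [[-0.309, -0.951, 0.001], [-0.951, 0.309, -0.001], [0.0, -0.001, -1.0]]
wrist_force: [-1.6, 1.0, 5.8]
opening: 10.4
finger_force: 61.3
```

Emit:
{"op": "servo_tool", "data": {"deltas": [[0,0,-0.005,0],[0,0,-0.01,0],[0,0,-0.02,0],[0,0,-0.03,0],[0,0,-0.03,0],[0,0,-0.03,0],[0,0,-0.03,0],[0,0,0,0],[0,0,0,0]]}}

```text
time_s: 12.4
tool_pos: [576.0, -327.4, 196.5]
ee_rot: [[-0.309, -0.951, 0.005], [-0.951, 0.309, -0.001], [-0.0, -0.005, -1.0]]
wrist_force: [-1.2, 0.3, -1.2]
opening: 10.4
finger_force: 60.5
```

Run:
```python
from h import *
s=r.sense(); print(s["opening"],s["finger_force"])
go(464.5,293.9,290,178.25)
b=get_image("side"); p=np.array(s["tool_pos"]); q=proj("side",[p])[0].round().astype(int); print(q)
c,w=q; cv2.imwrite("pics/l4.png",cv2.resize(b[w-25:w+25,c-33:c+33],(660,500),interpolation=cv2.INTER_CUBIC))
```

```text
10.377434696104627 60.49419164657593
t 12.4 at [ 576.  -327.4  196.5] yaw -107.99 F [-1.2  0.3 -1.2] -> tool d(mm) [-556.5  297.5  -94.8] turn 1.287 j [-12.8  21.3  -5.5   0.  -63.   -5.2]
[282 232]
```

View pics/l4.png

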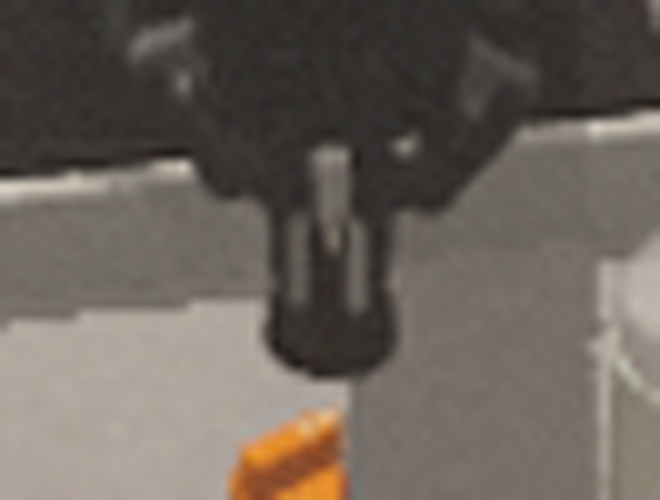

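The side view shows the black knob held upright by its bar, skirt level, with the fingers centred at crop (330,270). The orange look-alike is untouched below it.

Emit:
{"op": "servo_tool", "data": {"deltas": [[0,0,-0.008,0.1072],[0,0,-0.008,0.1072],[0,0,-0.008,0.1072],[0,0,-0.008,0.1072],[0,0,-0.008,0.1072],[0,0,-0.008,0.1072],[0,0,-0.008,0.1072],[0,0,-0.008,0.1072],[0,0,-0.008,0.1072],[0,0,-0.008,0.1072],[0,0,-0.008,0.1072],[0,0,-0.008,0.1072]]}}

```text
time_s: 13.45
tool_pos: [574.4, -326.8, 287.9]
ee_rot: [[-0.999, 0.035, -0.003], [0.035, 0.999, 0.001], [0.003, 0.001, -1.0]]
wrist_force: [0.7, 0.3, -0.1]
opening: 10.3
finger_force: 60.5
```

Run:
```python
from h import *
go(464.5,293.9,290,178.25)
```

```text
t 13.45 at [ 574.4 -326.8  287.9] yaw 177.99 F [ 0.7  0.3 -0.1] -> tool d(mm) [131.6 616.4  -1. ] turn -0.005 j [-12.8  18.2   2.2  -0.  -74.2 -79.2]
```

Emit:
{"op": "servo_tool", "data": {"deltas": [[0.006,0.028,0,-0.005],[0.006,0.028,0,0],[0.006,0.028,0,0],[0.006,0.028,0,0],[0.006,0.028,0,0],[0.006,0.028,0,0],[0.006,0.028,0,0],[0.006,0.028,0,0],[0.006,0.028,0,0],[0.006,0.028,0,0],[0.006,0.028,0,0],[0.006,0.028,0,0]]}}

```text
time_s: 14.45
tool_pos: [510.3, 11.7, 288.1]
ee_rot: [[-1.0, 0.025, -0.002], [0.025, 1.0, -0.001], [0.002, -0.001, -1.0]]
wrist_force: [0.7, -0.3, -0.8]
opening: 10.0
finger_force: 60.5
```

Emit:
{"op": "servo_tool", "data": {"deltas": [[0.006,0.028,0,0],[0.006,0.028,0,0],[0.006,0.028,0,0],[0.006,0.028,0,0],[0.006,0.028,0,0],[0.006,0.028,0,0],[0.006,0.028,0,0],[0.006,0.028,0,0],[0.006,0.028,0,0],[0.006,0.028,0,0],[0,0,0,0],[0,0,0,0]]}}

```text
time_s: 15.45
tool_pos: [457.5, 292.8, 287.7]
ee_rot: [[-1.0, 0.023, -0.002], [0.023, 1.0, -0.002], [0.002, -0.002, -1.0]]
wrist_force: [0.1, -1.2, -1.1]
opening: 10.3
finger_force: 60.4
```

Run:
```python
from h import *
go(464.5,293.9,155,178.25)
```

```text
t 15.45 at [457.5 292.8 287.7] yaw 178.71 F [ 0.1 -1.2 -1.1] -> tool d(mm) [ -7.3   1.5 132.6] turn 0.008 j [  53.3    6.9  -12.5   -0.   -70.8 -144.6]
```

Emit:
{"op": "servo_tool", "data": {"deltas": [[-0.0037,0.0008,0.015,0.008],[-0.0037,0.0007,0.015,0],[0,0,0.015,0],[0,0,0.015,0],[0,0,0.015,0],[0,0,0.015,0],[0,0,0.015,0],[0,0,0.014,0],[0,0,0.01,0],[0,0,0.004,0],[0,0,0,0],[0,0,0,0]]}}

```text
time_s: 16.45
tool_pos: [466.1, 293.1, 156.6]
ee_rot: [[-0.999, 0.033, 0.0], [0.033, 0.999, -0.0], [-0.0, -0.0, -1.0]]
wrist_force: [0.7, 0.8, 0.1]
opening: 10.1
finger_force: 60.5
```

Run:
```python
from h import *
go(464.5,293.9,150,178.25)
a=get_image("top");b=get_image("side");cv2.imwrite("pics/top5.png",a);cv2.imwrite("pics/side5.png",b)
f=lambda i,c,w:cv2.resize(i[w-15:w+15,c-20:c+20],(400,300),interpolation=cv2.INTER_CUBIC)
print(proj("side",[[464.5,293.9,99],[464.5,293.9,112]]),proj("top",[[464.5,293.9,99]]))
cv2.imwrite("pics/n5.png",np.hstack([f(b,232,155),f(a,185,223)]))
```

```text
t 16.45 at [466.1 293.1 156.6] yaw 178.12 F [0.7 0.8 0.1] -> tool d(mm) [1.6 0.8 6.6] turn -0.002 j [  52.6   13.6  -22.5    0.   -54.  -144.4]
[[229.01249991 160.24621533]
 [228.81412773 157.76319462]] [[183.50938973 222.17258519]]
```

View pics/n5.png

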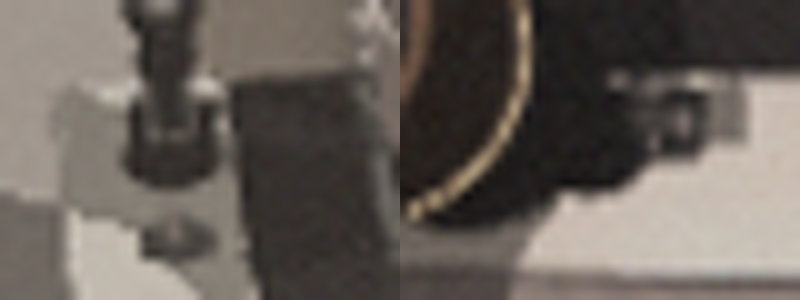

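Run:
```python
from h import *
np.set_printoptions(precision=2,suppress=True)
I=cv2.imread("pics/side5.png").astype(float).mean(2)
def cyl(x,y,z0,z1,r): a=np.linspace(0,2*np.pi,40); return np.array([[x+r*np.cos(t),y+r*np.sin(t),z] for t in a for z in(z0,z1)])
def fit(parts,W,bgp,x0):
    c,w,a,b=W; g=I[w:w+b,c:c+a]; bg=np.percentile(g,bgp); D=np.clip((bg-g)/(bg-np.percentile(g,8)),0,1)
    f=lambda p:((cv2.GaussianBlur(render("side",parts(p),*W),(0,0),.6)-D)**2).sum()
    o=minimize(f,x0,method="Nelder-Mead",options=dict(initial_simplex=[x0,[x0[0]+5,x0[1]],[x0[0],x0[1]+8]])); return o.x,o.fun
# skirt only, lower rows; window 212.. rows
print("skirt",fit(lambda p:[cyl(p[0],p[1],117.3,131.3,22)],(221,152,13,10),85,[466,293]))
print("skirt z131 with bar",fit(lambda p:[cyl(p[0],p[1],117.3,131.3,22),np.array([[p[0]+a,p[1]+b,z] for a in(-12,12) for b in(-6,6) for z in(131,160)])],(221,149,13,13),85,[466,293]))
print("collar",fit(lambda p:[cyl(p[0],p[1],75,79,18.5)],(222,160,13,8),60,[465,294]))
# column centroids
for nm,rows,c0,c1 in(("skirt",range(155,163),219,236),("collar",range(161,172),219,236)):
    for rr in rows: print(nm,rr,np.round(I[rr,c0:c1]).astype(int))
```

```text
skirt (array([466.31, 301.37]), np.float64(2.754766071808631))
skirt z131 with bar (array([466.2 , 302.66]), np.float64(5.735320879899337))
collar (array([464.85, 301.2 ]), np.float64(2.937572270883819))
skirt 155 [122 122 123 125 117  78  46  50  50  45  48  49  52  47  58  86  75]
skirt 156 [124 124 123 125 118  72  42  48  47  53  50  49  46  46  61 100  75]
skirt 157 [123 124 124 124 124 107  48  47  44  50  47  47  46  50  92 120  94]
skirt 158 [124 126 122 125 126 127 114  88  58  58  56  61  87 117 121 125 112]
skirt 159 [124 126 127 125 125 127 124 121 118 112 111 119 121 127 125 126 117]
skirt 160 [122 123 124 123 124 126 125 127 124 120 122 123 125 126 127 128 116]
skirt 161 [172 121 123 122 121 123 126 130 122 112 109 104 119 126 124 127 117]
skirt 162 [188 175 175 176 166 121 119 108 101  96 107  83  85 100 119 127 121]
collar 161 [172 121 123 122 121 123 126 130 122 112 109 104 119 126 124 127 117]
collar 162 [188 175 175 176 166 121 119 108 101  96 107  83  85 100 119 127 121]
collar 163 [189 184 186 186 183 178 166  71  74  86 109  83  71  74  95 129 122]
collar 164 [194 182 183 183 184 188 174  79  69  76  83  77  69  72  91 129 130]
collar 165 [182 184 185 184 184 186 174  83  64  69  72  69  73  93 108 130 121]
collar 166 [190 185 184 186 184 186 186 173 168 135  98 107 122 125 124 128 127]
collar 167 [178 184 185 183 185 184 185 185 185 179 165 121 129 129 129 127 130]
collar 168 [158 189 185 185 185 185 184 184 184 186 183 164 124 125 125 127 126]
collar 169 [147 189 186 185 186 185 185 182 182 184 185 183 166 125 125 127 126]
collar 170 [141 189 185 186 186 184 184 184 183 184 181 185 175 123 122 122 123]
collar 171 [133 191 184 185 186 185 184 182 184 182 181 184 183 175 176 173 174]
```

Emit:
{"op": "servo_tool", "data": {"deltas": [[0.001,0.0004,0.004,0],[0,0,0.004,0],[0,0,0.003,0],[0,0,0.002,0],[0,0,0.002,0],[0,0,0,0],[0,0,0,0]]}}

```text
time_s: 17.13
tool_pos: [464.8, 293.7, 141.2]
ee_rot: [[-0.999, 0.033, -0.0], [0.033, 0.999, -0.0], [0.0, -0.0, -1.0]]
wrist_force: [0.2, 0.1, -1.2]
opening: 10.0
finger_force: 60.5
```

Emit:
{"op": "servo_tool", "data": {"deltas": [[0,0,0.001,0],[0,0,0.001,0],[0,0,0.001,0],[0,0,0.001,0],[0,0,0.001,0],[0,0,0,0]]}}

```text
time_s: 17.63
tool_pos: [465.3, 294.4, 136.6]
ee_rot: [[-0.999, 0.032, 0.001], [0.032, 0.999, 0.001], [-0.001, 0.001, -1.0]]
wrist_force: [0.1, 1.9, 0.8]
opening: 10.0
finger_force: 60.7
```

Emit:
{"op": "servo_tool", "data": {"deltas": [[0,0,0.001,0],[0,0,0.001,0],[0,0,0.001,0],[0,0,0.001,0],[0,0,0,0]]}}

```text
time_s: 18.05
tool_pos: [465.7, 294.9, 133.3]
ee_rot: [[-0.999, 0.032, 0.002], [0.032, 0.999, 0.002], [-0.002, 0.002, -1.0]]
wrist_force: [-1.0, 2.3, 6.7]
opening: 10.2
finger_force: 61.5
```

Emit:
{"op": "servo_tool", "data": {"deltas": [[0,0,0.001,0],[0,0,0.001,0],[0,0,0.001,0],[0,0,0,0]]}}

```text
time_s: 18.38
tool_pos: [465.7, 295.7, 129.9]
ee_rot: [[-0.999, 0.032, 0.002], [0.032, 0.999, 0.004], [-0.002, 0.004, -1.0]]
wrist_force: [0.4, 6.1, 2.0]
opening: 10.2
finger_force: 60.8
```

Emit:
{"op": "servo_tool", "data": {"deltas": [[0,0.001,0,0],[0,0.001,0.001,0],[0,0,0.001,0],[0,0,0.001,0],[0,0,0,0]]}}

```text
time_s: 18.8
tool_pos: [465.3, 296.1, 126.2]
ee_rot: [[-0.999, 0.033, 0.001], [0.033, 0.999, 0.001], [-0.001, 0.001, -1.0]]
wrist_force: [2.5, 4.9, -0.5]
opening: 10.2
finger_force: 60.6
```

Emit:
{"op": "servo_tool", "data": {"deltas": [[0,0,0.001,0],[0,0,0.001,0],[0,0,0.001,0],[0,0,0,0]]}}

```text
time_s: 19.13
tool_pos: [465.3, 296.1, 123.6]
ee_rot: [[-0.999, 0.032, 0.001], [0.032, 0.999, 0.001], [-0.001, 0.001, -1.0]]
wrist_force: [2.4, 5.1, 5.3]
opening: 10.2
finger_force: 61.3
```

Emit:
{"op": "servo_tool", "data": {"deltas": [[0,0.0005,0.001,0],[0,0,0.001,0],[0,0,0,0],[0,0,0,0]]}}

```text
time_s: 19.47
tool_pos: [465.3, 296.2, 121.9]
ee_rot: [[-0.999, 0.032, 0.001], [0.032, 0.999, 0.0], [-0.001, 0.0, -1.0]]
wrist_force: [1.7, 1.9, 7.2]
opening: 10.5
finger_force: 61.4
```

Emit:
{"op": "servo_tool", "data": {"deltas": [[0,0,0.001,0],[0,0,0.001,0],[0,0,0,0],[0,0,0,0]]}}

```text
time_s: 19.8
tool_pos: [465.3, 296.2, 120.1]
ee_rot: [[-0.999, 0.032, 0.001], [0.032, 0.999, 0.0], [-0.001, 0.0, -1.0]]
wrist_force: [0.7, 1.4, 9.8]
opening: 10.2
finger_force: 61.6
```

Emit:
{"op": "servo_tool", "data": {"deltas": [[0,0,0.001,0],[0,0,0.001,0],[0,0,0,0],[0,0,0,0],[0,0,0,0],[0,0,0,0]]}}

```text
time_s: 20.3
tool_pos: [465.4, 296.2, 118.7]
ee_rot: [[-0.999, 0.032, 0.001], [0.032, 0.999, 0.0], [-0.001, 0.0, -1.0]]
wrist_force: [-0.1, 1.4, 13.3]
opening: 10.4
finger_force: 62.3
```

Run:
```python
from h import *
a=get_image("top");b=get_image("side")
go(465,296,118)
print([(onz("top",*d["position"][::-1],170)[:2].round(1),d["conf"]) for d in models.landmark_of("pan_handle","top")][:1])
f=lambda i,c,w:cv2.resize(i[w-30:w+30,c-40:c+40],(400,300),interpolation=cv2.INTER_CUBIC)
cv2.imwrite("pics/f6.png",np.hstack([f(b,240,150),f(a,180,200)]))
```

```text
t 20.4 at [465.4 296.3 118.7] yaw 178.17 F [-0.6  1.7 13.7] -> tool d(mm) [ 0.4 -0.3  0.7] turn 0 j [ 5.290e+01  1.610e+01 -2.490e+01  1.000e-01 -4.900e+01 -1.447e+02]
[]
```

View pics/f6.png

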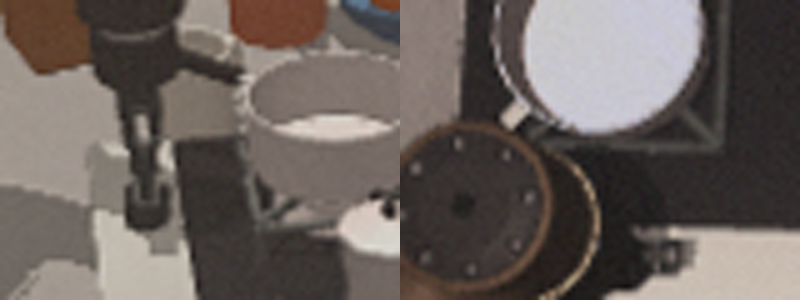

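The side view shows the knob down on the strip at crop (147,205), upright in the gripper. The pan stands level, and its handle still points aside (root at top crop (515,115)). The press force is 13.5 N, above the 11 N given for the stop, and the height matches a fully home, fully pressed knob.

```bash
python3 -c "
from h import *
print(job_done())"
```

```text
the job is handed in; nothing more can be done
None
```

I handed the job in with the pan handle swung about 136 mm aside, and the knob aligned, fully on the stem and held pressed in to the stop at about 13.5 N with a 62 N grip. No verdict came back, and the final handle position is judged from the last picture only.

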